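# Edge a painted panel out over the riser's edge

### The job

Two small painted panels lie flat on the low dark wooden riser. Slide the blue seascape panel straight out over the riser's front edge, the long edge nearer the robot, until about a third of the panel's length overhangs so that it can be pinched there later; leave it lying flat and square to that edge, let go of it, and leave the red panel where it is.

Things in the scene. Friction and masses are not known exactly. Their poses are not given: they have to be found in the camera images.
- riser_edge (a point): middle of the riser's front top edge (the long edge nearer the robot). The riser is a low dark wooden stand fixed on the table: top 190 mm deep (x) by 290 mm wide (y), 60 mm high, flat, no rim. Axes: x points from this edge to the riser's rear, level; y runs along the edge to its left end as seen from the front; z up. The top reaches from x = 0 to 190 mm and y = -145 to 145 mm in this frame.
- blue_panel_mid (a point): centre (half-way up) of the blue panel, a loose wooden panel of 0.25 kg or so with a seascape on it (pale sky, white sun, deep blue sea, strip of sand), 120 mm along its own x, 95 mm along its own y, 10 mm thick, lying flat on the riser. Its x axis points away from the riser's front edge within a few degrees; at first the whole panel lies on the riser, with 8 to 32 mm of free wood in front of it and at least 30 mm behind it. It may be the left or the right one of the two.
- red_panel_mid (a point): centre (half-way up) of the red panel (dark red ground with two ochre discs), same size and axes as the blue one, lying beside it on the riser, about 35 mm from it; it must stay where it is

How it is judged:
At the end, for the whole second after the job is handed in: the blue panel lies still and flat on the riser, its centre 5 to 35 mm behind the front edge (25 to 55 mm of its 120 mm length overhangs, best 40 mm), turned no more than 0.2 rad (11 degrees) from square to the edge, and the red panel has not been moved by 15 mm or more (x of blue_panel_mid in the frame of riser_edge between 0.005 and 0.035 m and angle between the x axis of blue_panel_mid and the x axis of riser_edge, either way round below 0.2 rad and angle between blue_panel_mid's own z axis and vertical below 0.05 rad and height (world z) of blue_panel_mid between 0.055 and 0.075 m and linear speed of blue_panel below 0.01 m/s); the robot touches nothing.
It fails at once if the red panel is moved by 15 mm or more (distance of red_panel_mid from where it was at the start of the episode above 0.015 m).
It also fails if it takes over 29 s, if anything falls off the work surface, if the arm or the gripper's body presses on something with over 40 N, if the wrist force passes 120 N, or if a joint passes its speed limit or range.

### The arm

A 7-joint arm with a two-finger parallel gripper is mounted at the origin on a cart in front of the work surface, level with it; the furniture and walls round the work are solid. World frame = base frame: x ahead of the robot, y to its left, z up, the work surface at z = 0. Lengths are in m, angles in rad, forces in N, time in s.
With the tool pointing down it reaches from about 0.425 to 0.925 m from the base axis. Payload 6.8 kg.
Tool frame: the origin (TCP) lies on the front face of the gripper's body, between the roots of the fingers; the fingertips stand 73 mm ahead of it and the grasp point (between the pads) lies 54 mm ahead of it (env.nose_length is the distance from the TCP to the fingertips, in m); z points along the fingers, y is the direction in which the jaws open and shut (so a half turn about z gives the same grasp; the last joint's range is limited). The gripper opens to 85 mm and grips with 20 to 120 N. Pads are 22 mm wide; open, the fingers measure 114 mm over their backs; the gripper's body (76 mm by 85 mm) begins 54 mm behind the grasp point. The pads swing forward as they close: fully open they stand 13 mm farther back than shut.
Start: joints at [1.183, 0.477, 0.022, 1.555, -0.011, 1.109, -0.083], TCP at [0.186, -0.649, 0.304] pointing down, gripper open.
Joint ranges: [-2.96, 2.96], [-0.34, 2.1], [-1.41, 1.46], [0.24, 2.44], [-1.37, 4.51], [0.17, 1.92], [-2.96, 2.96]. Speed limits (rad/s): [2.39, 2.39, 3.14, 3.14, 3.14, 3.14, 3.14].

### API

Orientations are given as a unit quaternion [w, x, y, z].
In Python, from cell import env, kin, camera, calibration, job gives the robot as it stands. The module is installed in compiled form; this text tells all that it offers. Calls block until the motion is done:
- env.reach(position, orientation): joint-space move of the TCP to a pose.
- env.movel(position, velocity=0.15, rot=None, stop_force=None): straight line of the TCP; rot=None keeps the orientation; velocity is the mean speed in m/s. With stop_force (N) it stops when the force on the tool has changed by that much, and returns True; else False.
- env.goto_joints(angles): joint-space move.
- env.grip(opening, f_grip=None): finger opening in m; f_grip is the grip in N (None keeps the last); returns when the fingers have stopped.
- env.dwell(seconds).
- kin.inverse_kinematics(position, orientation): joint angles nearest the present ones, or None.
- env.get_state(): the state.
- camera(name): name is "side" or "top" or "wrist"; returns (picture, depth): 384x512x3 uint8, blue, green, red; 384x512 float32, m along the optical axis (not along the pixel's ray), 0 where there is no reading.
- calibration(name): a dict with "fx", "fy", "cx", "cy" (pixels), "rvec" (rotation vector, rad) and "tvec" (3), from world to camera coordinates, as OpenCV has them. Camera axes: x right, y down, z forward; pixel columns grow to the right and rows downward; lengths in m; the calibration is good to about 2 mm. A picture is of the moment at which its call begins: read the wrist's pose just before it. calibration takes no time and is no camera call; for the wrist camera it gives the pose at the moment of the call.
A pose or a line that the arm cannot do raises env.PlanningError and nothing moves.
- job.job_done(): hands the job in, once; it reports no verdict.
The state is a dict: "time": time; "qpos": joint angles; "joint_velocities": joint speeds; "joint_torque": joint torques, N m; "tcp_pos": TCP position; "orientation": TCP orientation; "force": force on the tool from outside, world axes, zero at the start; "torque": the same for the moment, N m; "opening": finger opening in m.
Only numpy, scipy, OpenCV 4.12 (cv2) and the standard library are available. Lean on these libraries where they do the work, as an engineer would, in place of code of your own. Each camera call takes 0.05 s, during which the arm holds its last target. There are 200 camera calls.

## Working session

There is one attempt and no reset: what is moved stays moved. The work goes in short steps, each a Python script; the robot and the scene stay as the last script left them, time stands still between calls to the robot, and variables do not carry over. Pictures are saved under pics/ and viewed, about 8 in all and at most 12, crops included, and the job is handed in when it is done.

```bash
mkdir -p pics; cat > h.py <<'E'
import numpy as np, cv2
from cell import env, kin, camera, calibration, job
def cloud(name):
    c=calibration(name); im,d=camera(name)
    v,u=np.mgrid[:384,:512]
    P=np.stack([(u-c['cx'])/c['fx']*d,(v-c['cy'])/c['fy']*d,d],-1)
    R=cv2.Rodrigues(np.array(c['rvec'],float))[0]
    W=(P-np.array(c['tvec']).ravel())@R
    W[d<=0]=np.nan
    return im,W
E
python3 - <<'E'
from h import *
s=env.get_state();print(s['time'],s['orientation'],s['force'])
a,W=cloud('top');b,V=cloud('side')
cv2.imwrite('pics/a.png',cv2.resize(np.hstack([a,b]),(800,300)));cv2.imwrite('pics/top.png',a)
np.save('W.npy',W);np.save('V.npy',V)
hsv=cv2.cvtColor(a,cv2.COLOR_BGR2HSV)
m=(W[...,2]>.05)&(W[...,2]<.085)
for n,k in(('riser/panels',m),('panels',m&(W[...,2]>.066)),('risertop',m&(W[...,2]<.064))):
    k=k.astype('uint8');N,l,st,ce=cv2.connectedComponentsWithStats(k)
    for i in range(1,N):
        if st[i,4]>150:
            p=W[l==i];print(n,st[i],p.min(0).round(3),p.max(0).round(3),np.median(p[:,2]).round(4),cv2.minAreaRect((p[:,:2]*1000).astype('float32')),hsv[l==i].mean(0).round())
E
```

```text
0.0 [-8.88197180e-04  9.90231630e-01  1.39429152e-01 -2.03867065e-04] [-0.01716113 -0.20125272 -0.11081054]
riser/panels [  167   101   175   141 14682] [ 0.323 -0.485  0.05 ] [ 0.594 -0.152  0.075] 0.0608 ((458.8068542480469, -318.22576904296875), (290.3290100097656, 190.6423797607422), 70.8106918334961) [ 25. 130. 141.]
riser/panels [454 151  23  37 333] [ 0.428 -0.735  0.05 ] [ 0.493 -0.704  0.085] 0.0679 ((459.0192565917969, -717.3732299804688), (68.90625, 10.134892463684082), 21.44155502319336) [55.  8. 73.]
riser/panels [412 182  40  41 492] [ 0.36  -0.691  0.05 ] [ 0.437 -0.619  0.085] 0.0649 ((389.009033203125, -642.8133544921875), (93.05120849609375, 56.02803421020508), 32.789581298828125) [ 27.  17. 163.]
panels [ 187  126   70   76 3079] [ 0.396 -0.32   0.066] [ 0.541 -0.191  0.075] 0.0697 ((468.62908935546875, -255.84542846679688), (94.99577331542969, 120.24661254882812), 68.52238464355469) [ 78. 108. 211.]
panels [ 249  150   70   76 3130] [ 0.351 -0.437  0.066] [ 0.494 -0.308  0.075] 0.0696 ((422.4730529785156, -372.79827880859375), (94.86919403076172, 120.30028533935547), 68.52979278564453) [ 10. 157. 180.]
panels [457 151  20  36 185] [ 0.428 -0.734  0.066] [ 0.493 -0.704  0.085] 0.0762 ((459.00506591796875, -717.35498046875), (68.8511962890625, 9.882311820983887), 21.19399070739746) [59.  8. 73.]
panels [416 183  23  38 225] [ 0.363 -0.662  0.066] [ 0.433 -0.621  0.085] 0.0729 ((393.5411376953125, -634.302490234375), (75.52505493164062, 34.01756286621094), 18.13210678100586) [ 28.  13. 165.]
risertop [ 167  101  175  141 8399] [ 0.323 -0.485  0.05 ] [ 0.594 -0.152  0.064] 0.059 ((458.8068542480469, -318.22576904296875), (290.3290100097656, 190.6423797607422), 70.8106918334961) [ 12. 129. 100.]
risertop [412 182  40  41 232] [ 0.36  -0.691  0.05 ] [ 0.437 -0.619  0.064] 0.0585 ((389.009033203125, -642.8133544921875), (93.05120849609375, 56.02803421020508), 32.789581298828125) [ 26.  20. 160.]
```

View pics/a.png

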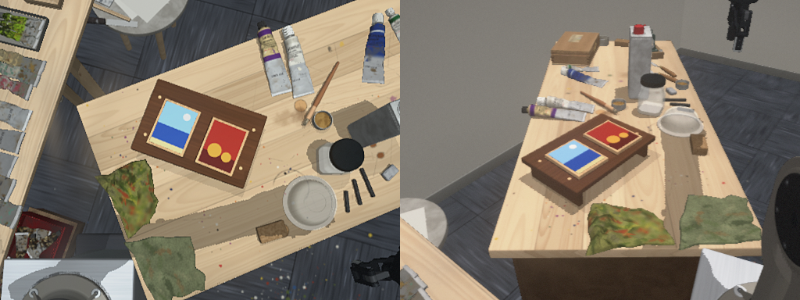

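The top view shows the riser with the blue panel at left and the red one at right. I'll push the blue panel from behind with two spread fingertips, after checking heights along the path.

```bash
cat >> h.py <<'E'
a=np.radians(70.81-90); X=np.array([np.cos(a),np.sin(a),0]); Y=np.array([-np.sin(a),np.cos(a),0])
C=np.array([.4588,-.3182,0]); E0=C-.095*X
Q=np.array([0,np.cos(a/2),np.sin(a/2),0])
def w(x,y,z): p=E0+x*X+y*Y; p[2]=z; return p
def panel():
    im,W=cloud('top'); hsv=cv2.cvtColor(im,cv2.COLOR_BGR2HSV)
    k=((W[...,2]>.066)&(W[...,2]<.08)&(np.linalg.norm(W[...,:2]-C[:2],axis=-1)<.2)).astype('uint8')
    N,l,st,ce=cv2.connectedComponentsWithStats(k)
    for i in range(1,N):
        if st[i,4]>800:
            p=(W[l==i]-E0)@np.c_[X,Y,[0,0,1]]; r=cv2.minAreaRect((p[:,:2]*1000).astype('float32'))
            print('BLUE' if hsv[l==i][:,0].mean()>40 else 'RED',r,p[:,2].mean().round(4))
    return im
E
python3 - <<'E'
from h import *
W=np.load('W.npy');V=np.load('V.npy')
P=np.r_[W.reshape(-1,3),V.reshape(-1,3)]
k=(P[:,0]>.15)&(P[:,0]<.6)&(P[:,1]<-.15)&(P[:,1]>-.62)
print(P[k][:,2].max(), P[k][np.argmax(P[k][:,2])])
panel()
print(E0,w(.168,.062,.3),kin.inverse_kinematics(w(.168,.062,.25),Q),kin.inverse_kinematics(w(.09,.062,.136),Q))
env.grip(.04)
env.reach(w(.168,.062,.25),Q)
s=env.get_state();print(s['time'],s['tcp_pos'],s['opening'],s['force'])
im,_=camera('wrist');cv2.imwrite('pics/w1.png',im)
E
```

```text
0.38128002819693785 [ 0.18656478 -0.60947418  0.38128003]
BLUE ((83.82325744628906, 62.17703628540039), (95.14737701416016, 120.2532958984375), 87.61368560791016) 0.0697
RED ((78.59745025634766, -63.5473747253418), (94.96102142333984, 120.36546325683594), 87.7698974609375) 0.0696
[ 0.36907879 -0.28697333  0.        ] [ 0.54812318 -0.28364034  0.3       ] [ 0.41040077  0.43705093 -0.04479139  1.75006518  0.02321944  0.95498836
 -1.54932386] [ 0.41517959  0.48254699 -0.04094486  2.00902882  0.03136684  0.65059852
 -1.55178166]
2.5333 [ 0.54757804 -0.28495957  0.25013645] 0.04030222327483095 [ 0.0390803  -0.09790318 -0.18246688]
```

View pics/w1.png

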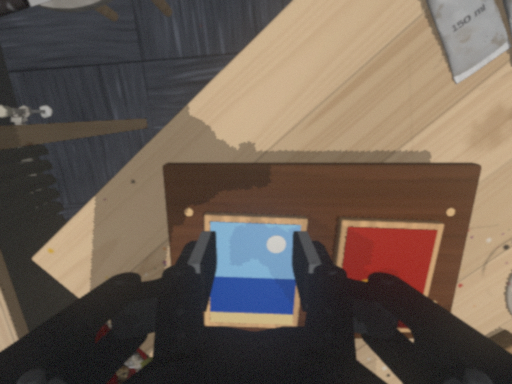

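The wrist view shows the fingers around (205,250) and (305,250), with the panel's rear edge at row ~217. I'll check the parallax by projecting the fingertips, then go down guarded.

```bash
python3 - <<'E'
from h import *
c=calibration('wrist');K=np.array([[c['fx'],0,c['cx']],[0,c['fy'],c['cy']],[0,0,1]])
t=env.get_state()['tcp_pos'];q=[]
for x in(-.011,.011):
  for y in(-.02,.02): q.append(t+x*X+y*Y-[0,0,.07])
q+=[w(.168,.062,.06),w(.144,.062,.07)]
print(cv2.projectPoints(np.array(q),np.array(c['rvec'],float),np.array(c['tvec'],float),K,None)[0].reshape(-1,2).round())
env.movel(w(.168,.062,.16),.15)
print(env.get_state()['force'])
hit=env.movel(w(.168,.062,.12),.02,stop_force=4)
s=env.get_state();print(hit,s['time'],s['tcp_pos'],s['force'])
p=s['tcp_pos'].copy() if hasattr(s['tcp_pos'],'copy') else s['tcp_pos']
env.movel(np.array([p[0],p[1],p[2]+.004]),.05)
im,_=camera('side');s=env.get_state();print(s['tcp_pos'],s['force'])
cv2.imwrite('pics/s2.png',cv2.resize(im[110:270,120:360],(720,480)))
E
```

```text
[[290. 269.]
 [215. 269.]
 [291. 230.]
 [213. 230.]
 [251. 191.]
 [251. 219.]]
[ 1.39598978 -0.65206104  0.31040988]
True 4.675 [ 0.54809644 -0.28361032  0.13121817] [-1.0065366   1.0599394   5.72842766]
[ 0.54810888 -0.28359297  0.13521538] [-0.23182269  0.45892052  0.61698481]
```

View pics/s2.png

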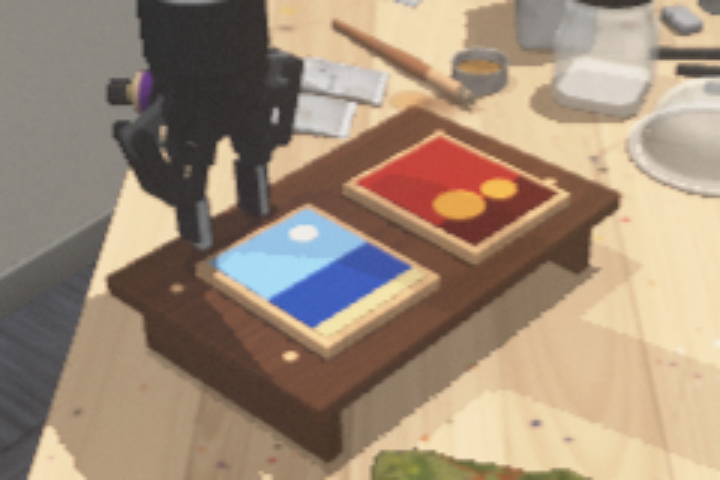

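Contact came at TCP z = 0.131, which is the riser top. The side view shows both fingertips standing behind the blue panel's rear edge, around (195,240) and (255,210). Next I'll push most of the way and measure.

```bash
python3 - <<'E'
from h import *
z=env.get_state()['tcp_pos'][2]-.001
env.movel(w(.1,.062,z),.04,stop_force=25)
s=env.get_state();print(s['time'],(s['tcp_pos']-E0)@X,s['force']);panel()
im,W=cloud('side')
cv2.imwrite('pics/s3.png',cv2.resize(im[110:270,120:360],(720,480)))
k=(W[...,2]>.067)&(W[...,2]<.074)&(np.linalg.norm(W[...,:2]-C[:2],axis=-1)<.2)
p=(W[k]-E0)@np.c_[X,Y,[0,0,1]]
b=p[(p[:,1]>25)&(p[:,1]<100)];print('side x range',np.percentile(b[:,0],[.5,99.5]))
E
```

```text
6.825 0.10008179200186404 [ 1.95594156 -0.80652836  1.40093968]
RED ((78.77204895019531, -63.5805778503418), (95.00398254394531, 120.46395874023438), 87.74141693115234) 0.0697
BLUE ((29.964996337890625, 59.48446273803711), (125.27132415771484, 95.25263977050781), 0.07724858075380325) 0.0697Traceback (most recent call last):
  File "<stdin>", line 9, in <module>
    return _quantile_unchecked(
        a, q, axis, out, overwrite_input, method, keepdims, weights)
    return _ureduce(a,
                    func=_quantile_ureduce_func,
    ...<5 lines>...
                    overwrite_input=overwrite_input,
                    method=method)
    r = func(a, **kwargs)
    result = _quantile(arr,
                       quantiles=q,
    ...<2 lines>...
                       out=out,
                       weights=wgt)
    slices_having_nans = np.isnan(arr[-1, ...])
                                  ~~~^^^^^^^^^
IndexError: index -1 is out of bounds for axis 0 with size 0
```

View pics/s3.png

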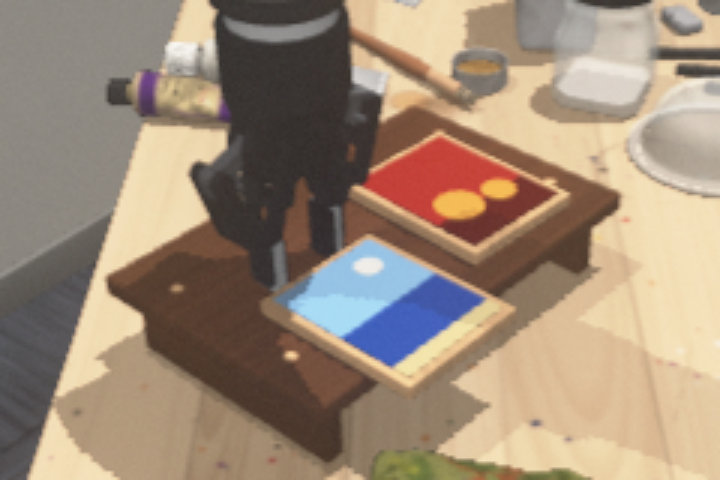

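The panel is square to the edge. The 125 mm measured length includes some finger pixels, so I use the front edge, at x = −33 mm. Another 7.5 mm gives 40 mm of overhang; then I'll back off and lift clear.

```bash
python3 - <<'E'
from h import *
z=env.get_state()['tcp_pos'][2]
env.movel(w(.0926,.062,z),.03,stop_force=25)
env.movel(w(.115,.062,z),.06)
env.movel(w(.125,.062,.25),.15)
env.dwell(.3)
s=env.get_state();print(s['time'],s['tcp_pos'],s['force']);panel()
im,_=camera('side');cv2.imwrite('pics/s4.png',cv2.resize(im[110:270,120:360],(720,480)))
E
```

```text
9.075 [ 0.5072407  -0.2693783   0.24933219] [-0.98522334  0.08760123  0.06834662]
RED ((78.73323059082031, -63.560569763183594), (95.05915832519531, 120.3530502319336), 87.76134490966797) 0.0697
BLUE ((18.44147491455078, 59.57342529296875), (120.00019836425781, 95.33372497558594), 0.17583157122135162) 0.0697
```

View pics/s4.png

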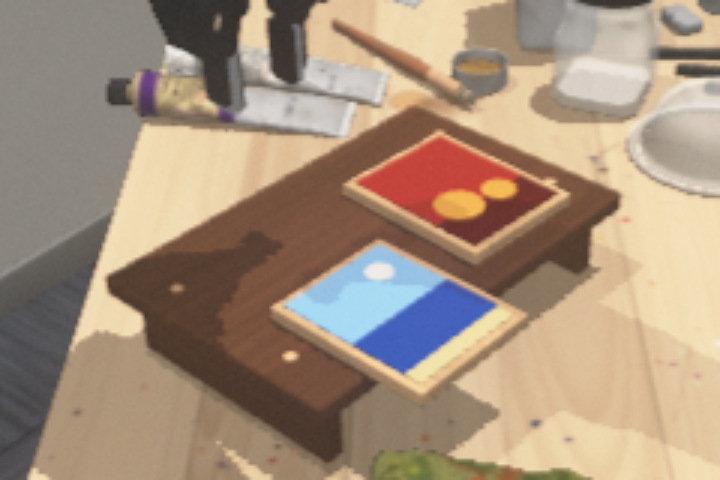

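The blue panel lies flat and square with its centre 18 mm behind the edge. The gripper is clear and the red panel is unmoved.

```bash
python3 -c "
from h import *
job.job_done()"
```

```text
the job is handed in; nothing more can be done
```

I slid the blue panel out over the riser's front edge by pushing its rear edge with two spread fingertips. I then backed the gripper off, lifted it clear and handed the job in at about 9 s.

- **Blue panel:** in the last top-camera check its centre was 18.4 mm behind the edge, so about 41.6 mm overhangs. It was turned about 0.2° from square and its top was at 69.7 mm, so it lies flat. The side picture agreed.
- **Red panel:** it moved less than 0.2 mm, which is within measuring noise.
- **Failed check:** a side-camera depth check during the push found no points and gave an error, so I relied on the top camera instead. The top-camera reading taken then included some finger pixels; the final one was clean, with the panel measuring 120.0 by 95.3 mm.

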